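# Clamp a cardboard camera rail in the bench clamp, snug but not crushed

### The job

Lay the brown cardboard rail with the red band on the blue bench clamp's base plate, under the screw, and slide it straight in until its end is flush against the steel end stop. Then turn the T-bar handle clockwise until the pad meets the rail and snug it by feel, firmly enough to hold it (5 to 7 N pushed on the bar 50 mm from its middle) but without crushing the card, and let go. Leave everything else on the table where it is.

Things in the scene. Friction and masses are not known exactly. Their poses are not given: they have to be found in the camera images.
- clamp: bench clamp, bolted down: blue cast C-frame on a dark steel base plate 12 mm thick. Origin: table top under the screw's axis; z up, x from the open mouth (facing the robot) to the column. Plate x -105 to +100 mm, 100 mm wide; bolt heads to 19 mm high at x -90 and +22, y +-39 mm. Upper arm, 42 mm wide, 115 to 166 mm above the table, x -21 to +95; column x +55 to +95 mm.
- stop (a point): centre of the front face of the bright steel end stop on the base plate, at clamp x = +32 mm, 25 mm above the table; the face is 60 mm wide, upright, looks to the clamp's -x and reaches from 12 to 38 mm above the table
- rail: the work: laminated card rail, kraft brown, one red band (30 mm wide, centred 30 mm from the middle towards the -x end); 170 mm long (x), 48 wide (y), 30 thick, 0.09 to 0.14 kg. Origin: centre of its underside. Starts flat on the table, -x end towards the robot. Home: flat on the base plate, along the clamp's x, centred under the pad, far end on the stop, so its origin is at clamp x = -53 mm
- pad: round dark pad, 30 mm across, with a smooth white face, fixed on the lower end of the screw and turning with it. Origin: centre of its underside. It starts 5 to 9.5 mm above the height that the rail's top has on the base plate. The screw lowers it 4 mm per turn
- bar_mid (a point): middle of the straight level T-bar on top of the screw, on the screw's vertical axis, 163 mm above the pad's underside. The bar is a 10 mm steel rod, 112 mm between the centres of its end balls, through a head 25 mm across that reaches 14 mm above the bar's axis. Nothing stands above or beside it; the clamp's arm lies at least 37 mm below it
- bar_end_a (a point): centre of the 16 mm ball at one end of the T-bar, 56 mm from the axis. The bar may point any way at the start. Clockwise from above lowers the pad; 1.2 to 2.4 turns bring it to the rail. The screw stays where it is left and does not run back by itself
- bar_end_b (a point): centre of the like ball at the other end. Feel: turned slowly the bar runs free at about 0.06 N m (1.2 N at 50 mm), a little more when spun; once the pad bears on the rail the moment needed to keep it turning rises by roughly 0.25 N m per radian. Snug is 0.25 to 0.35 N m (5 to 7 N, 50 mm from the axis). Under 0.17 N m the rail is loose, from 0.6 N m the card is crushed
- batten: bare pine batten, 170 x 44 x 28 mm, a look-alike of the rail that is not to be used; a bystander
- glue: white glue bottle with orange cap, 56 mm across, 150 mm tall; a bystander
- tape: roll of masking tape lying flat, 90 mm across, 19 mm high; a bystander
- screwdriver: screwdriver with red handle, lying on the table; a bystander
- ruler: steel ruler, 300 x 28 x 4 mm; a bystander
- small_clamp: small loose green hand clamp lying flat on the table (not the one to use); a bystander
- tin: aluminium tin, 72 mm across, 50 mm high; a bystander
Not all that is in view belongs to the job. Leave any purple look-alike of the rail alone. Of the things that look like the clamp, the larger one is meant.

How it is judged:
By the outcome, as a careful person would: the job done as asked, in the order asked, and still so for the second after the job is handed in, with the robot touching nothing.
It also fails if it takes over 69 s, if anything falls off the work surface, if the arm or the gripper's body presses on something with over 40 N, if the wrist force passes 120 N, or if a joint passes its speed limit or range.

### The arm

A 6-joint arm with a two-finger parallel gripper is mounted at the origin on the work surface. World frame = base frame: x ahead of the robot, y to its left, z up, the work surface at z = 0. Lengths are in mm, angles in rad, forces in N, time in s.
With the tool pointing down it reaches from about 400 to 925 mm from the base axis. Payload 12.5 kg.
Tool frame: the origin (TCP) lies at the very end of the fingers, on their centre line; the grasp point (between the pads) lies env.grip_point_offset behind it (env.grip_point_offset is the distance from the TCP to the grasp point, in mm); y points along the fingers, z is the direction in which the jaws open and shut, and the axes are right-handed (so a half turn about y gives the same grasp; the last joint's range is limited). The gripper opens to 95 mm and grips with 3 to 60 N. Pads are 20 mm wide; open, the fingers measure 119 mm over their backs; the gripper's body (75 mm by 180 mm) begins 59 mm behind the grasp point.
Start: joints at [-1.376, 0.491, 1.559, -0, 1.092, -0.106], TCP at [185.201, -596.948, 214.661] pointing down, gripper open.
Joint ranges: [-3.1, 3.1], [-0.84, 2.19], [0.05, 2.79], [-1.13, 4.28], [0.06, 2.93], [-2.69, 2.69]. Speed limits (rad/s): [2.22, 2.22, 2.79, 3.14, 3.14, 3.14].

### API

Orientations are given as [roll, pitch, yaw] about the fixed x, y, z axes, in that order (R = Rz(yaw) Ry(pitch) Rx(roll)).
In Python, from cell import readout, read_camera, env, nets gives the robot as it stands.
- The arm moves only by the tool apply_moves, never from a script. Its argument "increments" is a list of rows, each a list of 3 entries, a list of its own where there are three numbers: the shift along the tool's x, y, z in cm, then the turn, a rotation vector about the tool's x, y, z in degrees, then the finger opening in cm, from 0 to 9.51. A call has exactly 5 rows; each row shifts and turns the pose as measured when the row begins, along the tool's axes as they then stand; what a row does not reach is not made up. A row lasts 1/8 s, in which the tool goes at most 62.5 mm and 10.7 degrees, less where a joint would pass 70% of its speed; a pose out of reach is approached as far as the arm can. A call with a gripper value outside its range is refused whole. The fingers move at their own pace and stop on an object; the grip force is fixed at half the most. Time passes only in rows, so rows that do not move let the fingers close, or fill a call up. It gives the time, the measured TCP pose, the force and the opening at its end, in the units of the state.
- readout.state(): the state, without advancing time (a new reading comes with each control period).
- read_camera(name): name is "scene" or "side" or "wrist"; returns a dict with "img" (420x560x3 uint8, red, green, blue), "vfov" (degrees; the focal length in pixels is half the picture's height over the tangent of half this angle, whatever the lens; pixels are square), "cx", "cy" (the principal point, pixels), "rvec" (rotation vector, rad) and "tvec" (3), from world to camera coordinates, as OpenCV has them; the wrist camera has in their place "mount" (4x4, takes a point from camera to tool coordinates, whose origin is the TCP and whose axes are the tool frame's). Camera axes: x right, y down, z forward; pixel columns grow to the right and rows downward; lengths in mm; the calibration is good to about 2 mm. The wrist camera is an equidistant fisheye: a pixel r from the principal point sees the ray r / f radians off the axis. A picture is of the moment at which its call begins: read the wrist's pose just before it. There is no depth.
- env.job_done(): hands the job in, once; it reports no verdict.
Trained networks look in a picture, given as the dict that the camera call returned (one of the last four; its "shot" number tells which), for a name from the list of things; names that differ only in an ending like _2 or _b are one class to them, and where a whole thing is asked for, a point or a joint stands for the part that bears it (a point fixed in the world has none). Each returns a list of dicts, best first, with "confidence" (0 to 1); they miss things now and then, are a little off and sometimes report something else, mostly with a low value. They report only what shows in the picture. A call takes as long as a camera call. They do not tell look-alikes from the thing itself.
- nets.look_for(picture, thing): "point" ([x, y, z] in mm, in the coordinates of the camera as it stood for that picture, good to about 4 mm: the middle of the surface that is visible of it).
- nets.mark_of(picture, thing): "point" ([x, y, z] in mm, in the coordinates of the camera as it stood for that picture, good to about 4 mm: a listed point, or the origin of a listed thing).
The state is a dict: "t": time; "joints": joint angles; "qvel": joint speeds; "tau": joint torques, N m; "eef_pos": TCP position; "tcp_rot": TCP orientation; "ft_force": force on the tool from outside, world axes, zero at the start; "moment": the same for the moment, N m; "opening": opening from 0.0 (shut) to 1.0 (fully open).
Only numpy, scipy, OpenCV 4.12 (cv2) and the standard library are available. Lean on these libraries where they do the work, as an engineer would, in place of code of your own. Each camera call takes 0.05 s, during which the arm holds its last target. There are 200 camera calls.

## Working session

There is one attempt and no reset: what is moved stays moved. The work goes in short steps, Python scripts to look and compute and a tool call to move; the robot and the scene stay as the last step left them, time stands still between calls to the robot, and variables do not carry over. Pictures are saved under pics/ and viewed, about 8 in all and at most 12, crops included, and the job is handed in when it is done.

Besides the shell and the picture viewer there is one more tool, called after ">>>" in YAML: its name, and indented under it one key for each argument. apply_moves: Moves the arm, as the interface text tells. Its arguments: {"type":"object","properties":{"increments":{"type":"array"}},"required":["increments"]}

```bash
ls; mkdir -p pics
cat > h.py <<'E'
import numpy as np, cv2
from scipy.spatial.transform import Rotation as R
from cell import readout, read_camera, env, nets
def pose():
    s=readout.state(); return np.array(s["eef_pos"]),R.from_euler('xyz',s["tcp_rot"]).as_matrix(),s
def shot(n):
    p,r,s=pose(); c=read_camera(n)
    if n=="wrist":
        M=np.array(c["mount"]); c["Rw"]=r@M[:3,:3]; c["tw"]=r@M[:3,3]+p
    else:
        A=cv2.Rodrigues(np.array(c["rvec"],float))[0]; c["Rw"]=A.T; c["tw"]=-A.T@np.array(c["tvec"],float).ravel()
    c["f"]=210/np.tan(np.radians(c["vfov"])/2); c["n"]=n
    return c
def W(c,pt): return c["Rw"]@np.array(pt)+c["tw"]
def px(c,w):
    q=c["Rw"].T@(np.array(w,float)-c["tw"])
    if c["n"]=="wrist":
        t=np.arctan2(np.hypot(q[0],q[1]),q[2]); k=c["f"]*t/max(1e-9,np.hypot(q[0],q[1])); return np.array([c["cx"]+k*q[0],c["cy"]+k*q[1]])
    return np.array([c["cx"]+c["f"]*q[0]/q[2],c["cy"]+c["f"]*q[1]/q[2]])
def ray(c,u,v,z):
    a,b=(u-c["cx"])/c["f"],(v-c["cy"])/c["f"]
    if c["n"]=="wrist":
        t=np.hypot(a,b); d=np.array([np.sin(t)*a/t,np.sin(t)*b/t,np.cos(t)])
    else: d=np.array([a,b,1.])
    d=c["Rw"]@d; return c["tw"]+d*(z-c["tw"][2])/d[2]
def save(c,name,crop=None,s=1):
    i=c["img"][:,:,::-1]
    if crop: x0,y0,x1,y1=crop; i=i[y0:y1,x0:x1]
    cv2.imwrite("pics/"+name,cv2.resize(i,None,fx=s,fy=s,interpolation=cv2.INTER_CUBIC))
def find(c,things,fn="mark_of",k=2):
    for t in things:
        for d in getattr(nets,fn)(c,t)[:k]:
            w=W(c,d["point"]); print(c["n"],fn,t,round(d["confidence"],2),w.round(1),px(c,w).round())
E
python3 - <<'E'
from h import *
print(env.grip_point_offset, pose()[2])
a=shot("scene"); b=shot("side")
for c in (a,b):
    print(c["n"],c["tw"].round(),c["vfov"]); find(c,["clamp","stop","rail","pad","bar_mid","bar_end_a"],k=3); 
i=np.vstack([a["img"],b["img"]])[:,:,::-1]
cv2.imwrite("pics/a.png",cv2.resize(a["img"][:,:,::-1],(784,588))); cv2.imwrite("pics/b.png",cv2.resize(b["img"][:,:,::-1],(784,588)))
E
```

```text
pics
18.8 {'t': 0.0, 'joints': array([-1.37561733e+00,  4.91564361e-01,  1.55945294e+00, -3.92307201e-05,
        1.09167896e+00, -1.05634410e-01]), 'qvel': array([ 0.00069667,  0.00139258,  0.00072864, -0.00039479, -0.00143426,
        0.00045129]), 'tau': array([ 4.31443568e-04, -6.12628484e+01, -2.58177316e+01,  6.92570396e-02,
        4.82808065e-02, -1.60431714e-04]), 'eef_pos': array([ 185.13081136, -596.69957314,  214.05755734]), 'tcp_rot': array([-1.57189746e+00,  8.17632980e-05, -2.84076118e+00]), 'ft_force': array([ 0.01972708, -0.23928628, -0.05869249]), 'moment': array([ 0.05958463,  0.01457906, -0.03158067]), 'opening': 1.0004079390637715}
scene [1264.  -19.  880.] 56.80686327412135
scene mark_of clamp 0.73 [400.8 183.4   4.9] [324. 213.]
scene mark_of clamp 0.68 [630.9  69.3   1.9] [295. 275.]
scene mark_of stop 0.84 [418.7 196.2  17.1] [329. 215.]
scene mark_of stop 0.69 [658.9  81.2  22.3] [301. 279.]
scene mark_of stop 0.63 [ 647.3 -428.7    1. ] [110. 291.]
scene mark_of rail 0.93 [ 281.3 -292.7    2.1] [177. 196.]
scene mark_of rail 0.79 [ 501.  -258.2   -2. ] [181
[... 692 characters left out ...]
] [238. 219.]
side mark_of stop 0.7 [664.   76.9  23.8] [307. 233.]
side mark_of stop 0.61 [ 649.9 -433.2    0.9] [326. 343.]
side mark_of rail 0.72 [665.1  79.2  23. ] [307. 233.]
side mark_of rail 0.71 [ 506.1 -262.     2.2] [269. 303.]
side mark_of rail 0.67 [ 288.4 -292.     1. ] [194. 314.]
side mark_of pad 0.44 [634.1  69.9  51.3] [299. 228.]
side mark_of pad 0.43 [404.9 186.4  36.2] [233. 216.]
side mark_of bar_mid 0.84 [631.8  65.9 209.3] [300. 188.]
side mark_of bar_mid 0.45 [404.2 187.2 153.8] [232. 188.]
side mark_of bar_end_a 0.77 [598.9 115.5 213.4] [288. 181.]
side mark_of bar_end_a 0.67 [365.1 170.5 153.8] [220. 191.]
side mark_of bar_end_a 0.64 [664.9  20.4 208.4] [311. 195.]
```

View pics/a.png

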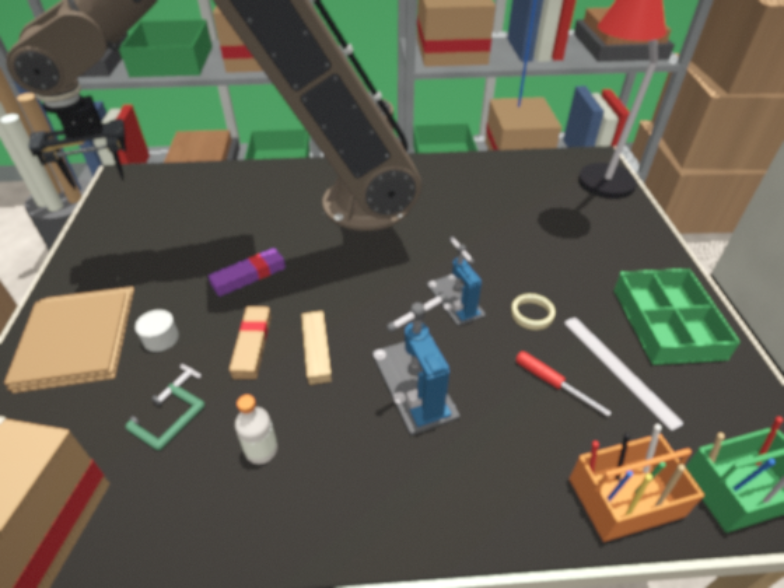

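View pics/b.png

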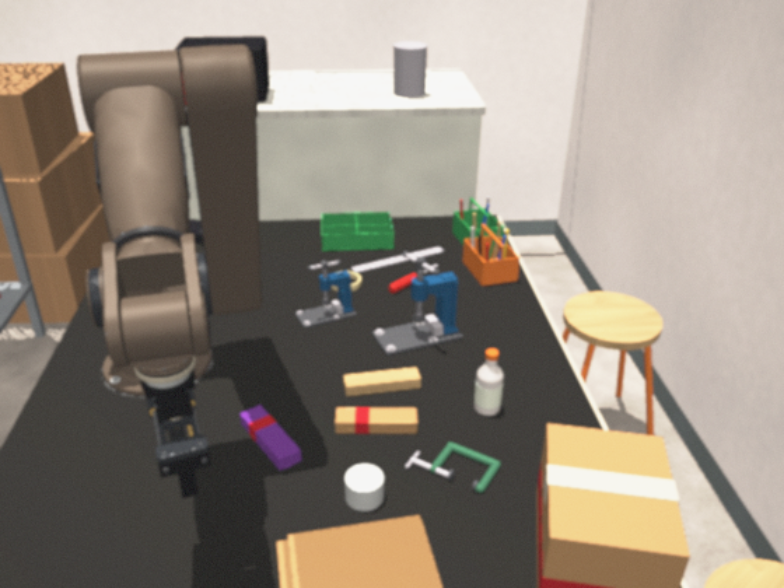

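Rail candidates in scene pixels (560 wide):
- Brown with red band at (180,247): **chosen**.
- Purple look-alike at (177,196).
- Pine batten at (225,247).
- Big brown box at bottom left, far too large.

For the clamp, I choose the larger blue one at (295,275) over the small blue one at (324,213).

Run:
```python
from h import *
b=shot("side"); a=shot("scene")
l=ray(b,336/1.4,420/1.4,15); r=ray(b,418/1.4,420/1.4,15); print("rail ends",l.round(),r.round(),np.degrees(np.arctan2(*(r-l)[1::-1])))
find(b,["batten","rail"],k=3)
d1,d2=[],[]
save(a,"c.png",(150,210,340,320),4)
p,r,s=pose(); print("to above rail tool-frame cm",(r.T@(np.array([495,-262,215])-p)/10).round(2))
w=shot("wrist"); print(w["mount"],w["vfov"])
```

```text
rail ends [ 422. -256.   15.] [ 595. -268.   15.] -4.019432905173068
side mark_of batten 0.72 [ 528.9 -128.4   -2. ] [273. 276.]
side mark_of rail 0.97 [ 505.4 -263.9    1.4] [268. 304.]
side mark_of rail 0.78 [ 283.8 -291.9   -0.7] [193. 315.]
to above rail tool-frame cm [-39.51  -0.04 -22.81]
[[ 3.40543325e-04  9.68065723e-01  2.50696308e-01 -7.08967640e+01]
 [ 4.30617202e-04 -2.50696442e-01  9.68065653e-01 -1.70819071e+02]
 [ 9.99999849e-01 -2.21714153e-04 -5.02238753e-04  1.15699053e+00]
 [ 0.00000000e+00  0.00000000e+00  0.00000000e+00  1.00000000e+00]] 65.70646984690485
```

View pics/c.png

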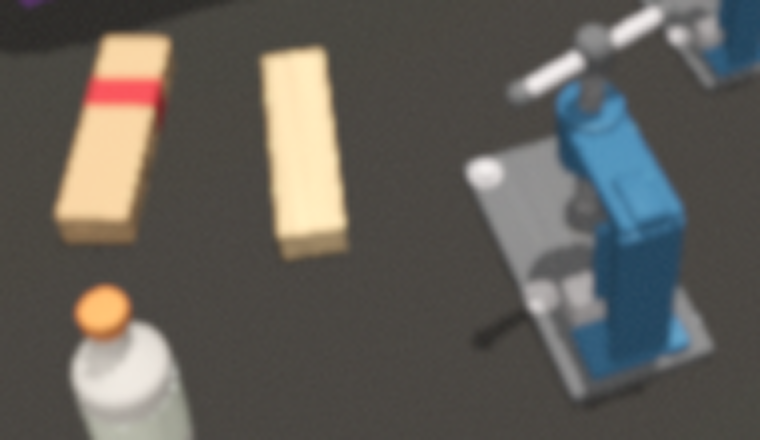

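```bash
cat >> h.py <<'E'
def plan(tp,yawdeg,n,order=None):
    """rows to reach tp, tool down with given yaw, n rows (even steps)"""
    p,r,s=pose(); tgt=R.from_euler('xyz',[-np.pi/2,0,np.radians(yawdeg)])
    rv=(R.from_matrix(r).inv()*tgt).as_rotvec()
    tp=np.array(tp,float); cur=R.from_matrix(r)
    for i in range(n):
        d=cur.inv().apply((tp-p)/n)/10
        print([d.round(2).tolist(),np.degrees(rv/n).round(1).tolist()])
        cur=cur*R.from_rotvec(rv/n)
def st():
    p,r,s=pose(); print(round(s["t"],2),p.round(1),np.degrees(s["tcp_rot"]).round(1),"F",s["ft_force"].round(2),"M",s["moment"].round(3),"op",round(s["opening"]*95,1),"j6",round(s["joints"][5],2))
E
python3 -c "
from h import *
plan([440,-258,150],-4,15)"
```

```text
[[-2.29, 0.43, -1.66], [0.0, -10.6, 0.0]]
[[-2.56, 0.43, -1.21], [0.0, -10.6, 0.0]]
[[-2.73, 0.43, -0.72], [0.0, -10.6, 0.0]]
[[-2.82, 0.43, -0.2], [0.0, -10.6, 0.0]]
[[-2.81, 0.43, 0.32], [0.0, -10.6, 0.0]]
[[-2.7, 0.43, 0.83], [0.0, -10.6, 0.0]]
[[-2.5, 0.43, 1.31], [0.0, -10.6, 0.0]]
[[-2.22, 0.43, 1.75], [0.0, -10.6, 0.0]]
[[-1.86, 0.43, 2.13], [0.0, -10.6, 0.0]]
[[-1.44, 0.43, 2.43], [0.0, -10.6, 0.0]]
[[-0.97, 0.43, 2.66], [0.0, -10.6, 0.0]]
[[-0.46, 0.43, 2.79], [0.0, -10.6, 0.0]]
[[0.06, 0.43, 2.83], [0.0, -10.6, 0.0]]
[[0.58, 0.43, 2.77], [0.0, -10.6, 0.0]]
[[1.08, 0.43, 2.61], [0.0, -10.6, 0.0]]
```

>>> apply_moves:
  increments:
    - [[-2.3,0.43,-1.7],[0,-10.6,0],7]
    - [[-2.6,0.43,-1.2],[0,-10.6,0],7]
    - [[-2.7,0.43,-0.7],[0,-10.6,0],7]
    - [[-2.8,0.43,-0.2],[0,-10.6,0],7]
    - [[-2.8,0.43,0.3],[0,-10.6,0],7]

```text
t: 1.58
eef_pos: [270.2, -481.3, 192.5]
tcp_rot: [-1.57, -0.001, -1.9]
ft_force: [-0.6, -0.7, 0.5]
opening: 0.737
```

>>> apply_moves:
  increments:
    - [[-2.7,0.43,0.8],[0,-10.6,0],7]
    - [[-2.5,0.43,1.3],[0,-10.6,0],7]
    - [[-2.2,0.43,1.8],[0,-10.6,0],7]
    - [[-1.9,0.43,2.1],[0,-10.6,0],7]
    - [[-1.4,0.43,2.4],[0,-10.6,0],7]

```text
t: 2.2
eef_pos: [354.7, -363.1, 170.8]
tcp_rot: [-1.571, -0.003, -0.963]
ft_force: [-0.5, -0.3, 0.4]
opening: 0.736
```

```bash
python3 -c "
from h import *
st();plan([440,-258,150],-4,8)"
```

```text
2.2 [ 354.7 -363.1  170.8] [-90.   -0.2 -55.2] F [-0.54 -0.29  0.4 ] M [ 0.015 -0.137  0.017] op 69.9 j6 -1.53
[[-0.47, 0.26, 1.63], [0.0, -6.4, 0.0]]
[[-0.29, 0.26, 1.67], [0.0, -6.4, 0.0]]
[[-0.1, 0.26, 1.69], [0.0, -6.4, 0.0]]
[[0.09, 0.26, 1.69], [0.0, -6.4, 0.0]]
[[0.28, 0.26, 1.67], [0.0, -6.4, 0.0]]
[[0.46, 0.26, 1.63], [0.0, -6.4, 0.0]]
[[0.64, 0.26, 1.57], [0.0, -6.4, 0.0]]
[[0.81, 0.26, 1.48], [0.0, -6.4, 0.0]]
```

>>> apply_moves:
  increments:
    - [[-0.7,0.43,2.7],[0,-10.6,0],7]
    - [[-0.2,0.43,2.7],[0,-10.6,0],7]
    - [[0.3,0.43,2.7],[0,-10.6,0],7]
    - [[0.8,0.43,2.6],[0,-10.6,0],7]
    - [[1.2,0.43,2.4],[0,-10.6,0],7]

```text
t: 2.82
eef_pos: [445.2, -255.3, 149.1]
tcp_rot: [-1.575, -0.003, -0.025]
ft_force: [-0.1, -0.2, 0.2]
opening: 0.732
```

Run:
```python
from h import *
st(); c=shot("wrist"); save(c,"d.png",None,1.4); find(c,["rail","batten"])
h=cv2.cvtColor(c["img"],cv2.COLOR_RGB2HSV); np.save("d.npy",h)
# kraft/red mask near rail
p0=px(c,[505,-262,30]); print(p0)
m=((h[...,1]>70)&(h[...,2]>90)&((h[...,0]<25)|(h[...,0]>170))).astype(np.uint8)
n,l,s,ce=cv2.connectedComponentsWithStats(m); k=l[int(p0[1]),int(p0[0])]; print(k,s[k])
u=np.argwhere(l==k)[:,::-1]
w=np.array([ray(c,a,b,30)[:2] for a,b in u[::3]],np.float32); print(cv2.minAreaRect(w), cv2.boxPoints(cv2.minAreaRect(w)).round(1))
```

```text
2.83 [ 445.2 -255.3  149.1] [-90.2  -0.1  -1.5] F [-0.11 -0.23  0.21] M [ 0.102 -0.159 -0.026] op 69.6 j6 -2.19
wrist mark_of rail 0.9 [ 505.2 -263.2    5. ] [274. 257.]
wrist mark_of rail 0.7 [ 280.1 -291.     4.3] [239.  36.]
wrist mark_of batten 0.71 [ 530.2 -124.2   -1.6] [398. 270.]
wrist mark_of batten 0.31 [ 472.  -457.9    0.7] [104. 228.]
[275.05677925 266.49639224]
4 [ 250  173   70  112 6519]
((469.93511962890625, -253.29969787597656), (62.464115142822266, 110.1932144165039), 86.87776947021484) [[ 413.2 -281.5]
 [ 523.2 -287.5]
 [ 526.7 -225.1]
 [ 416.6 -219.1]]
```

View pics/d.png

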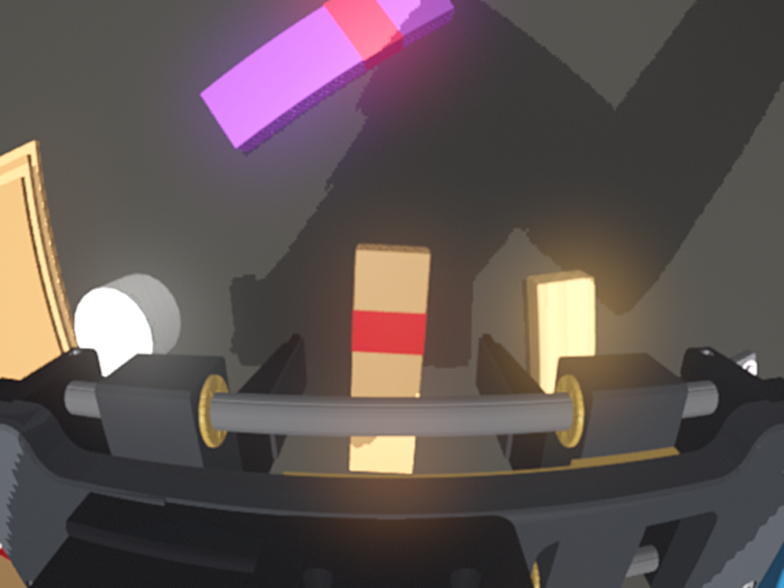

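The close view confirms the rail: kraft brown with the red band near its top end, at (390,330). The purple rail is at (330,70) and the batten at (562,330). Next I compute its pose from the top-face corners.

Run:
```python
from h import *
c=shot("wrist")
P=[ray(c,u/1.4,v/1.4,30)[:2] for u,v in [(357,251),(430,249),(350,471),(413,472),(353,312),(427,314),(352,352),(424,355)]]
for q in P: print(q.round(1))
a=lambda i,j:np.degrees(np.arctan2(*(P[j]-P[i])[::-1]))
print(a(0,2),a(1,3),"nearmid",(P[0]+P[1])/2,"bandmid",sum(P[4:])/4, "farmid",(P[2]+P[3])/2)
near=(P[0]+P[1])/2;b=sum(P[4:])/4
```

```text
[ 418.9 -277.4]
[ 419.  -230.4]
[ 588.5 -292.6]
[ 590.6 -243.8]
[ 459.7 -282.1]
[ 462.6 -232.9]
[ 488.2 -284.4]
[ 491.9 -235.2]
-5.11948001839186 -4.4771464336824565 nearmid [ 418.98007562 -253.91746902] bandmid [ 475.61932413 -258.64228   ] farmid [ 589.55154909 -268.23056667]
```

```bash
python3 -c "
from h import *
plan([441.5,-256,5],-4.8,5)"
```

```text
[[-0.07, 2.88, 0.01], [0.0, 0.6, 0.0]]
[[-0.07, 2.88, 0.0], [0.0, 0.6, 0.0]]
[[-0.07, 2.88, 0.0], [0.0, 0.6, 0.0]]
[[-0.06, 2.88, -0.0], [0.0, 0.6, 0.0]]
[[-0.06, 2.88, -0.01], [0.0, 0.6, 0.0]]
```

>>> apply_moves:
  increments:
    - [[-0.1,4.2,0],[0,1.2,0],7]
    - [[-0.1,4.2,0],[0,1.2,0],7]
    - [[-0.1,3.7,0],[0,0.8,0],7]
    - [[-0.05,1.5,0],[0,0,0],7]
    - [[0,0.6,0],[0,0,0],7]

```text
t: 3.65
eef_pos: [440.5, -261.6, 5.2]
tcp_rot: [-1.578, -0.007, -0.11]
ft_force: [-0.2, 0.7, -0.2]
opening: 0.734
```

```bash
python3 -c "
from h import *
st();plan([441.5,-256,5],-4.8,1)"
```

```text
3.65 [ 440.5 -261.6    5.2] [-90.4  -0.4  -6.3] F [-0.16  0.66 -0.22] M [ 0.043 -0.163  0.02 ] op 69.7 j6 -2.12
[[0.04, 0.02, 0.57], [0.4, -1.5, 0.4]]
```

>>> apply_moves:
  increments:
    - [[0,0,0.55],[0.4,-1.5,0.4],7]
    - [[0,0,0],[0,0,0],4]
    - [[0,0,0],[0,0,0],4]
    - [[0,0,0],[0,0,0],4]
    - [[0,0,0],[0,0,0],4]

```text
t: 4.28
eef_pos: [441.6, -257.0, 7.3]
tcp_rot: [-1.572, -0.002, -0.085]
ft_force: [-0.7, -0.3, -1.2]
opening: 0.505
```

```bash
python3 -c "
from h import *
st();plan([441.5,-256,100],-4.8,3)"
```

```text
4.28 [ 441.6 -257.     7.3] [-90.1  -0.1  -4.9] F [-0.75 -0.31 -1.2 ] M [ 0.11  -0.097 -0.022] op 48.0 j6 -2.14
[[0.0, -3.09, 0.03], [0.0, -0.0, 0.0]]
[[-0.0, -3.09, 0.03], [0.0, -0.0, 0.0]]
[[-0.0, -3.09, 0.03], [0.0, -0.0, 0.0]]
```

>>> apply_moves:
  increments:
    - [[0,-3,0],[0,0,0],4]
    - [[0,-3.5,0.5],[0,0,0],4]
    - [[0,-2.5,2],[0,0,0],4]
    - [[0,0,3],[0,-3,0],4]
    - [[0,0,4],[0,-4,0],4]

```text
t: 4.9
eef_pos: [447.4, -161.6, 100.1]
tcp_rot: [-1.572, -0.003, 0.036]
ft_force: [0.6, 0.3, -0.7]
opening: 0.503
```

```bash
python3 -c "
from h import *
st();plan([443,0,97],20,5)"
```

```text
4.9 [ 447.4 -161.6  100.1] [-90.1  -0.2   2.1] F [ 0.58  0.31 -0.69] M [ 0.102 -0.044  0.057] op 47.8 j6 -2.09
[[0.03, 0.06, 3.23], [0.0, -3.6, 0.0]]
[[0.23, 0.06, 3.22], [0.0, -3.6, 0.0]]
[[0.43, 0.06, 3.2], [0.0, -3.6, 0.0]]
[[0.63, 0.06, 3.17], [0.0, -3.6, 0.0]]
[[0.83, 0.06, 3.13], [0.0, -3.6, 0.0]]
```

>>> apply_moves:
  increments:
    - [[0,0.06,3.2],[0,-3.6,0],4]
    - [[0.2,0.06,3.2],[0,-3.6,0],4]
    - [[0.4,0.06,3.2],[0,-3.6,0],4]
    - [[0.6,0.06,3.1],[0,-3.6,0],4]
    - [[0.8,0,3],[0,-3.6,0],4]

```text
t: 5.52
eef_pos: [440.3, 2.8, 97.9]
tcp_rot: [-1.573, -0.002, 0.361]
ft_force: [0.7, -0.4, -0.7]
opening: 0.502
```

Run:
```python
from h import *
st()
for n in ("wrist","scene","side"):
    c=shot(n); find(c,["clamp","stop","pad","bar_mid","rail"],k=2)
    if n=="wrist": save(c,"e.png",None,1.4)
    else: save(c,n+"2.png",(230,170,360,290) if n=="scene" else (230,160,360,280),6)
```

```text
5.53 [440.3   2.8  97.9] [-90.1  -0.1  20.7] F [ 0.68 -0.38 -0.73] M [ 0.055 -0.072  0.026] op 47.7 j6 -2.07
wrist mark_of clamp 0.93 [403.2 184.2   1.3] [466. 242.]
wrist mark_of stop 0.9 [426.3 195.2  15.6] [470. 271.]
wrist mark_of pad 0.7 [403.4 186.7  36.2] [486. 256.]
wrist mark_of rail 0.66 [498.4  26.9  94.9] [284. 342.]
scene mark_of clamp 0.7 [400.7 183.8   5.8] [324. 213.]
scene mark_of clamp 0.69 [636.8  68.5  -0.9] [295. 278.]
scene mark_of stop 0.94 [421.  194.5  15.2] [329. 216.]
scene mark_of stop 0.81 [656.8  81.3  20.7] [301. 279.]
scene mark_of pad 0.55 [628.4  67.   47.1] [295. 264.]
scene mark_of pad 0.38 [401. 191.  34.] [327. 207.]
scene mark_of bar_mid 0.62 [629.6  71.6 211.3] [299. 222.]
scene mark_of bar_mid 0.61 [ 5.228e+02 -1.255e+02  5.000e-01] [226. 249.]
scene mark_of rail 0.72 [595.4 111.3 213.7] [313. 211.]
scene mark_of rail 0.58 [ 278.6 -293.8    1.2] [177. 196.]
side mark_of clamp 0.9 [632.5  68.4   4.8] [298. 239.]
side mark_of clamp 0.67 [403.3 183.9  -2.1] [233. 226.]
side mark_of stop 0.94 [662.6  75.1  24. ] [306. 233.]
side mark_of stop 0.62 [425.2 193.6  16.8] [239. 220.]
side mark_of pad 0.69 [598.3 114.  211.1] [288. 182.]
side mark_of pad 0.53 [405.5 189.9  37.4] [233. 216.]
side mark_of bar_mid 0.77 [631.3  67.8 206.2] [299. 189.]
side mark_of rail 0.96 [503.2  18.2  90.8] [262. 228.]
side mark_of rail 0.64 [ 285.4 -293.2   -0.7] [193. 315.]
```

View pics/e.png

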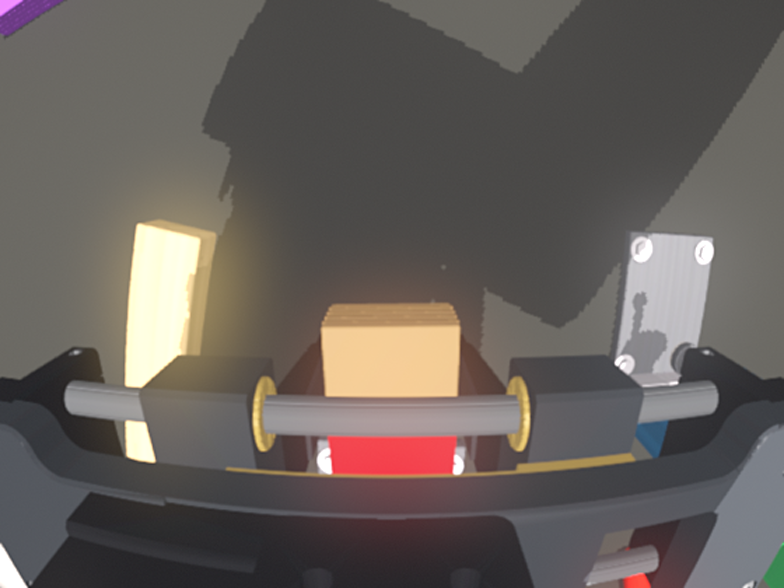

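View pics/scene2.png

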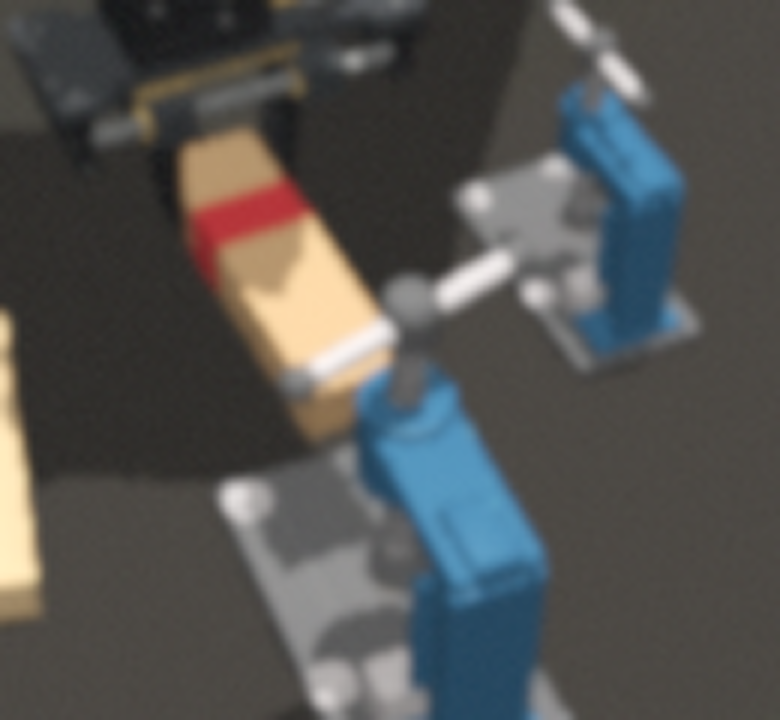

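View pics/side2.png

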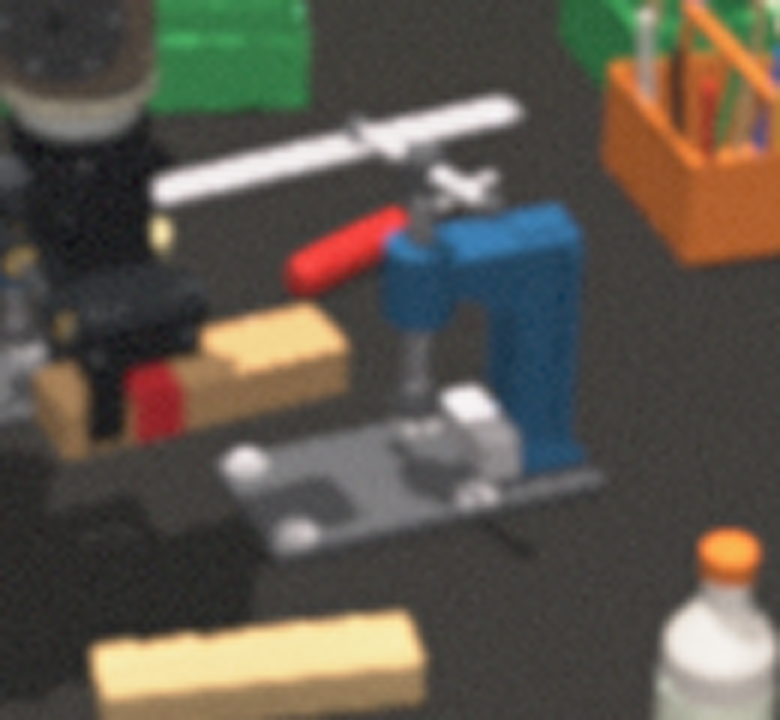

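Run:
```python
from h import *
c=shot("wrist")
for u,v in [(324,461),(458,462)]: print(ray(c,u/1.4,v/1.4,18).round(1))
```

```text
[557.3  -3.4  18. ]
[526.7  80.4  18. ]
```

Wrist view (e.png): the front bolts of the big clamp show at (324,461) and (458,462). The scene crop shows its bolts at (245,502) and (335,685), and the side crop shows bolts at (245,462), (295,533) and (478,492). The rail is held clear of everything.

Run:
```python
from h import *
a=shot("scene"); b=shot("side")
S=[ray(a,230+u/6,170+v/6,17)[:2] for u,v in [(245,502),(335,685)]]
T=[ray(b,230+u/6,160+v/6,17)[:2] for u,v in [(245,462),(295,533),(478,492)]]
print(np.round(S,1),np.round(T,1))
for n,p,q in (("scene",S[0],S[1]),("side",T[1],T[2])):
    d=q-p; y=np.arctan2(d[1],d[0]); e=np.array([np.cos(y),np.sin(y)]); m=np.array([-e[1],e[0]])
    print(n,np.degrees(y),np.hypot(*d),"origin",(p+q)/2+34*e+39*m)
d=T[0]-T[1]; print("side front pair",np.degrees(np.arctan2(-d[0],d[1])),np.hypot(*d),(T[0]+T[1])/2)
# rail axis in hand, from side pic/ wrist: near-end top corners
c=shot("wrist")
P=[ray(c,u/1.4,v/1.4,98-7.3+30)[:2] for u,v in [(323,324),(459,322),(328,440),(457,440)]]
print(np.round(P,1)); 
for i in (0,1): d=P[i+2]-P[i]; print(np.degrees(np.arctan2(d[1],d[0])))
d=P[1]-P[0]; print("end",np.degrees(np.arctan2(-d[0],d[1])),(P[0]+P[1])/2)
```

```text
[[562.3   5.3]
 [668.8  39.3]] [[536.2  70.1]
 [559.3  -3.9]
 [668.1  29.9]]
scene 17.719331081536563 111.80775428578082 origin [636.02467125  69.82503085]
side 17.263708463996824 113.95724358955819 origin [634.61017066  60.34000395]
side front pair 17.333163529895625 77.54012350990705 [547.75359647  33.10671864]
[[428.1 -29. ]
 [411.   14.5]
 [472.3 -13.2]
 [454.9  33. ]]
19.717658184361845
22.82710034191203
end 21.472823052979987 [419.58037242  -7.23857536]
```

```bash
python3 -c "
from h import *
plan([450.8,9.3,45],18,3)"
```

```text
[[0.4, 1.76, 0.12], [0.0, 0.9, 0.0]]
[[0.4, 1.76, 0.12], [0.0, 0.9, 0.0]]
[[0.4, 1.76, 0.13], [0.0, 0.9, 0.0]]
```

>>> apply_moves:
  increments:
    - [[0.4,1.8,0.1],[0,0.9,0],4]
    - [[0.4,1.8,0.1],[0,0.9,0],4]
    - [[0.4,1.7,0.1],[0,0.9,0],4]
    - [[0,0,0],[0,0,0],4]
    - [[0,0,0],[0,0,0],4]

```text
t: 7.25
eef_pos: [451.8, 8.7, 44.3]
tcp_rot: [-1.574, -0.004, 0.311]
ft_force: [0.4, -1.0, -1.4]
opening: 0.502
```

Run:
```python
from h import *
st(); c=shot("wrist"); save(c,"f.png",(180,200,380,350),4); find(c,["clamp","stop","pad","rail"],k=2)
```

```text
7.25 [451.8   8.7  44.3] [-90.2  -0.2  17.8] F [ 0.4  -1.   -1.42] M [ 0.14  -0.106 -0.003] op 47.7 j6 -2.01
wrist mark_of clamp 0.68 [399.6 183.    3. ] [502. 235.]
wrist mark_of pad 0.55 [403.4 188.   39.4] [531. 256.]
wrist mark_of rail 0.58 [512.2  29.3  42.6] [282. 344.]
```

View pics/f.png

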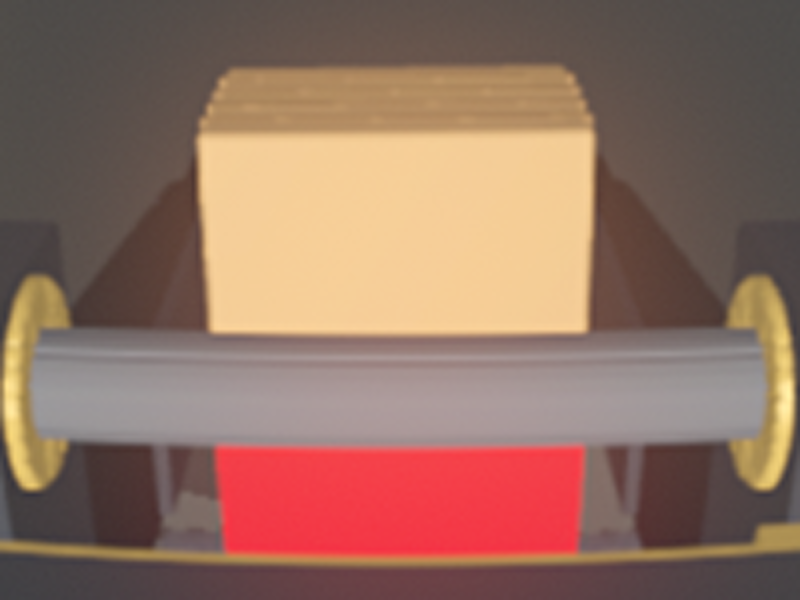

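Run:
```python
from h import *
from scipy.optimize import least_squares
a=shot("scene"); b=shot("side")
A=[((485,173),(-90,-39,18)),((542,297),(22,-39,18)),((466,168),(-105,-50,12)),((580,400),(100,-50,12)),((712,348),(100,50,12))]
B=[((245,462),(-90,39,18)),((295,533),(-90,-39,18)),((478,492),(22,-39,18)),((220,465),(-105,50,12)),((278,553),(-105,-50,12)),((605,478),(100,-50,12))]
O=[(a,np.array([150+u/4,210+v/4]),p) for (u,v),p in A]+[(b,np.array([230+u/6,160+v/6]),p) for (u,v),p in B]
def f(x,bias=True):
    c,s=np.cos(x[2]),np.sin(x[2]); r=[]
    for k,o,p in O:
        w=[x[0]+c*p[0]-s*p[1],x[1]+s*p[0]+c*p[1],p[2]]
        r+=list(px(k,w)-o+(x[3:5] if k is a else x[5:7]))
    m=[x[0]-90*c,x[1]-90*s]
    return np.array(r+list(x[3:]/1.)+[(m[0]-542)/5,(m[1]-38.5)/2.5])
q=least_squares(f,[631,68,.3,0,0,0,0],loss="soft_l1"); x=q.x
print(x[:2].round(1),np.degrees(x[2]).round(2),x[3:].round(2)); print(f(x).round(1))
```

```text
[633.4  67.2] 18.0 [1.1  0.32 0.39 0.88]
[-0.4 -0.1  0.4 -0.7 -1.1 -0.2 -1.2  0.2  1.1  0.4  0.1 -0.4  0.4 -0.4
 -0.4 -0.5 -0.8 -0.2  0.4  0.4 -0.2  0.3  1.1  0.3  0.4  0.9  1.2  0.4]
```

>>> apply_moves:
  increments:
    - [[0,1.0,0],[0.2,-0.2,0.2],4]
    - [[0,0.8,0],[0,0,0],4]
    - [[0,0.3,0],[0,0,0],4]
    - [[0,0.2,0],[0,0,0],4]
    - [[0,0,0],[0,0,0],4]

```text
t: 8.22
eef_pos: [451.9, 8.6, 19.3]
tcp_rot: [-1.57, -0.0, 0.315]
ft_force: [0.4, -0.1, -1.0]
opening: 0.501
```

```bash
cat >> h.py <<'E'
C=np.array([633.2,67.3]); YC=18.0
def cl():
    p,r,s=pose(); y=np.radians(YC); d=p[:2]-C; print("clampframe x,y",(d[0]*np.cos(y)+d[1]*np.sin(y)).round(1),(-d[0]*np.sin(y)+d[1]*np.cos(y)).round(1),"z",p[2].round(1)); st()
def at(cx,cy,z):
    y=np.radians(YC); return [C[0]+cx*np.cos(y)-cy*np.sin(y),C[1]+cx*np.sin(y)+cy*np.cos(y),z]
E
python3 -c "
from h import *
cl();plan(at(-120,0,20),18,3)"
```

```text
clampframe x,y -190.6 0.2 z 19.3
8.22 [451.9   8.6  19.3] [-90.  -0.  18.] F [ 0.38 -0.07 -1.04] M [ 0.074 -0.103  0.057] op 47.6 j6 -2.01
[[2.35, -0.02, -0.01], [-0.0, 0.0, 0.0]]
[[2.35, -0.02, -0.01], [-0.0, 0.0, 0.0]]
[[2.35, -0.02, -0.01], [-0.0, 0.0, 0.0]]
```

>>> apply_moves:
  increments:
    - [[1.6,0,0],[0,0,0],4]
    - [[1.6,0,0],[0,0,0],4]
    - [[1.6,0,0],[0,0,0],4]
    - [[1.4,0,0],[0,0,0],4]
    - [[0,0,0],[0,0,0],4]

```text
t: 8.85
eef_pos: [516.7, 29.4, 20.3]
tcp_rot: [-1.571, -0.003, 0.315]
ft_force: [0.3, -0.7, -1.8]
opening: 0.505
```

Run:
```python
from h import *
cl(); a=shot("scene"); b=shot("side"); 
i=np.hstack([cv2.resize(a["img"][195:305,240:350,::-1],(400,400),interpolation=2),cv2.resize(b["img"][165:265,240:340,::-1],(400,400),interpolation=2)]); cv2.imwrite("pics/g.png",i)
find(a,["rail","stop"]);find(b,["rail","stop"])
```

```text
clampframe x,y -122.5 -0.0 z 20.3
8.85 [516.7  29.4  20.3] [-90.   -0.2  18. ] F [ 0.3  -0.67 -1.81] M [ 0.112 -0.027 -0.032] op 48.0 j6 -1.96
scene mark_of rail 0.55 [ 283.1 -293.4    1.5] [177. 197.]
scene mark_of stop 0.91 [660.8  79.5  22.3] [301. 280.]
scene mark_of stop 0.61 [423.9 193.9  18.4] [329. 215.]
side mark_of rail 0.89 [577.5  47.3  14.2] [283. 241.]
side mark_of rail 0.86 [ 285.4 -295.9   -0.5] [193. 316.]
side mark_of stop 0.97 [420.1 194.8  18.9] [237. 219.]
side mark_of stop 0.73 [663.7  79.3  25.3] [307. 232.]
```

View pics/g.png

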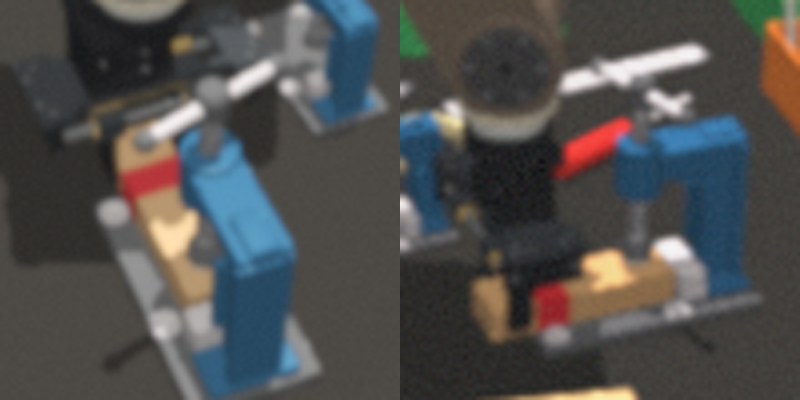

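Left crop (scene): rail on the plate between the bolts, aligned with the stop and with its end just short of it near (195,305). Right crop (side): the same, with the rail under the pad and the stop at (680,265). Now pushing home gently.

>>> apply_moves:
  increments:
    - [[0.2,0.1,0],[0,0,0.2],4]
    - [[0.2,0,0],[0,0,0],4]
    - [[0.2,0,0],[0,0,0],4]
    - [[0.2,0,0],[0,0,0],4]
    - [[0.1,0,0],[0,0,0],4]

```text
t: 9.78
eef_pos: [521.0, 31.7, 19.0]
tcp_rot: [-1.569, 0.008, 0.314]
ft_force: [-4.6, -0.9, 4.7]
opening: 0.508
```

```bash
python3 -c "
from h import *
cl()"
```

```text
clampframe x,y -117.7 0.8 z 19.0
9.78 [521.   31.7  19. ] [-89.9   0.5  18. ] F [-4.57 -0.92  4.69] M [-0.154  0.36   0.113] op 48.2 j6 -1.95
```

>>> apply_moves:
  increments:
    - [[0.2,0,0],[0,0,0],4]
    - [[0.3,0,0],[0,0,0],4]
    - [[0.3,0,0],[0,0,0],4]
    - [[0.3,0,0],[0,0,0],4]
    - [[0.3,0,0],[0,0,0],4]

```text
t: 10.4
eef_pos: [522.2, 34.2, 18.4]
tcp_rot: [-1.562, 0.035, 0.315]
ft_force: [-12.5, -9.4, 7.8]
opening: 0.501
```

```bash
python3 -c "
from h import *
cl()"
```

```text
clampframe x,y -115.8 2.8 z 18.4
10.4 [522.2  34.2  18.4] [-89.5   2.   18.1] F [-12.54  -9.43   7.81] M [-1.93   1.744 -0.207] op 47.6 j6 -1.94
```

>>> apply_moves:
  increments:
    - [[0.0,-0.1,-0.2],[0,0,-1.0],4]
    - [[0.05,0,-0.1],[0,0,-1.0],4]
    - [[0.05,0,0],[0,0,0],4]
    - [[0,0,0],[0,0,0],4]
    - [[0,0,0],[0,0,0],4]

```text
t: 11.02
eef_pos: [522.9, 31.5, 19.0]
tcp_rot: [-1.561, 0.002, 0.315]
ft_force: [-3.5, -1.7, -0.1]
opening: 0.502
```

```bash
python3 -c "
from h import *
cl()"
```

```text
clampframe x,y -115.9 0.1 z 19.0
11.03 [522.9  31.5  19. ] [-89.4   0.1  18. ] F [-3.52 -1.68 -0.14] M [-0.141  0.399 -0.123] op 47.7 j6 -1.97
```

>>> apply_moves:
  increments:
    - [[0,0,0],[0,0,0],6]
    - [[0,0,0],[0,0,0],6]
    - [[0,0,0],[0,0,0],6]
    - [[0,-3,0],[0,0,0],6]
    - [[-1,-4,0],[0,0,0],6]

```text
t: 11.65
eef_pos: [514.6, 28.1, 88.7]
tcp_rot: [-1.56, 0.002, 0.315]
ft_force: [0.2, -0.0, 0.1]
opening: 0.632
```

>>> apply_moves:
  increments:
    - [[-2,-3,0],[0,0,0],6]
    - [[-2,-3,0],[0,0,0],6]
    - [[-2,-3,0],[0,0,0],6]
    - [[0,-3,0],[0,0,0],6]
    - [[0,-3,0],[0,0,0],6]

```text
t: 12.28
eef_pos: [456.2, 7.6, 244.8]
tcp_rot: [-1.562, -0.001, 0.315]
ft_force: [-0.1, -0.1, -0.6]
opening: 0.635
```

Run:
```python
from h import *
cl(); c=shot("wrist"); save(c,"i.png",None,1.4); a=shot("scene"); b=shot("side")
for k in (c,a,b): find(k,["rail","stop","bar_mid","bar_end_a","pad"],k=3)
```

```text
clampframe x,y -186.8 -2.1 z 244.8
12.28 [456.2   7.6 244.8] [-89.5  -0.1  18.1] F [-0.12 -0.14 -0.56] M [ 0.111 -0.106  0.027] op 60.3 j6 -2.03
wrist mark_of rail 0.84 [ 279.6 -294.3    2.4] [112.   6.]
wrist mark_of rail 0.65 [578.8  48.1  17.3] [279. 281.]
wrist mark_of rail 0.44 [ 648.9 -434.4   -1.4] [  5. 218.]
wrist mark_of stop 0.9 [426.  196.3  14.2] [417. 209.]
wrist mark_of bar_mid 0.83 [401.  186.4 155.2] [475. 218.]
wrist mark_of bar_end_a 0.83 [367.2 178.2 151.3] [480. 181.]
wrist mark_of bar_end_a 0.58 [439.6 198.7 151.6] [467. 256.]
wrist mark_of pad 0.79 [631.3  69.1  45.2] [282. 326.]
wrist mark_of pad 0.51 [401.  187.6  37.1] [426. 193.]
scene mark_of rail 0.82 [580.2  50.3  10.1] [287. 259.]
scene mark_of rail 0.74 [ 278.5 -292.3   -0.5] [178. 196.]
scene mark_of stop 0.9 [422.1 196.4  17.9] [329. 215.]
scene mark_of stop 0.62 [657.7  84.9  20.4] [302. 279.]
scene mark_of bar_mid 0.62 [631.1  74.7 210.4] [300. 223.]
scene mark_of bar_mid 0.6 [399.5 190.4 149.5] [330. 178.]
scene mark_of bar_mid 0.32 [ 468.1 -458.6   -2.5] [115. 242.]
scene mark_of bar_end_a 0.78 [
[... 243 characters left out ...]
  48.4] [296. 264.]
scene mark_of pad 0.38 [400.  188.   31.1] [326. 207.]
side mark_of rail 0.81 [584.4  47.7  12.3] [285. 241.]
side mark_of rail 0.77 [ 285.8 -292.5    1.6] [193. 314.]
side mark_of stop 0.8 [422.7 196.8  20.9] [238. 218.]
side mark_of stop 0.59 [665.8  78.   24.6] [307. 233.]
side mark_of bar_mid 0.64 [631.2  67.2 208. ] [299. 189.]
side mark_of bar_mid 0.56 [402.5 189.8 153.8] [231. 188.]
side mark_of bar_end_a 0.66 [367.4 171.8 153.7] [221. 190.]
side mark_of bar_end_a 0.56 [599.7 116.4 211.1] [289. 181.]
side mark_of bar_end_a 0.56 [442.6 199.1 151.9] [242. 187.]
side mark_of pad 0.62 [634.5  73.2  51.5] [299. 227.]
side mark_of pad 0.37 [403.7 189.1  38. ] [233. 216.]
```

View pics/i.png

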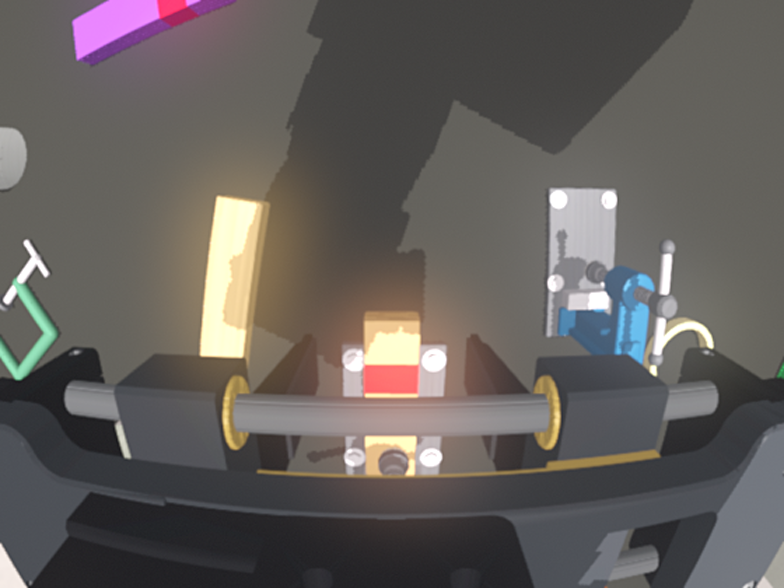

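Wrist view: the rail lies on the plate between bolt heads at (354,359), (433,359), (354,457) and (430,457), and the pad is at (394,462). Next I measure centring and angle from these.

Run:
```python
from h import *
c=shot("wrist"); g=lambda u,v,z: ray(c,u/1.4,v/1.4,z)[:2]
B=[g(354,358,18),g(433,358,18),g(354,456.5,18),g(430.5,456.5,18)]
r=[g(364,321,42),g(420,321,42),g(366.5,470,42),g(416.5,470,42)]
ang=lambda d:np.degrees(np.arctan2(d[1],d[0]))
print(np.round(B,1)); print("bolt yaw",ang(B[2]-B[0]),ang(B[3]-B[1]),"rail yaw",ang(r[2]-r[0]),ang(r[3]-r[1]))
y=ang((B[2]-B[0])+(B[3]-B[1])); e=np.array([np.cos(np.radians(y)),np.sin(np.radians(y))]); m=np.array([-e[1],e[0]])
bc=sum(B)/4; o=bc+34*e; print("origin",o,"yaw",y)
for n,q in (("front",(r[0]+r[1])/2),("mid",(r[2]+r[3])/2)): print(n,(q-o)@e,(q-o)@m)
print("pad",(g(394,463,55)-o)@e,(g(394,463,55)-o)@m)
```

```text
[[553.5   4.2]
 [530.8  74.9]
 [660.8  35.3]
 [636.8 111.1]]
bolt yaw 16.18475002783325 18.85936766349766 rail yaw 17.649640870177528 18.205829301903826
origin [627.91134353  66.57998369] yaw 17.523411154817882
front -134.04975930580815 -2.1837882646237645
mid 21.768263127669737 -1.083643431531172
pad 3.6163693375092563 0.9373099616801311
```

```bash
cat >> h.py <<'E'
A=np.array([631.5,69.]); 
def orb(a,z,rho=36.5): return [A[0]+rho*np.cos(np.radians(a)),A[1]+rho*np.sin(np.radians(a)),z]
def orow(angs,z,rho=36.5):
    p,r,s=pose(); cur=p
    rv=np.degrees((R.from_matrix(r).inv()*R.from_euler('xyz',[-np.pi/2,0,np.radians(18)])).as_rotvec()).round(1).tolist()
    for i,a in enumerate(angs):
        t=np.array(orb(a,z,rho)); print([(r.T@(t-cur)/10).round(2).tolist(),rv if i==0 else [0,0,0]],a); cur=t
def tq():
    p,r,s=pose(); d=p[:2]-A; F=s["ft_force"]; k=d[0]*F[1]-d[1]*F[0]
    print("orbit ang",np.degrees(np.arctan2(d[1],d[0])).round(1),"rho",np.hypot(*d).round(1),"z",p[2].round(1),"T(F only)",(k/1000).round(3),"T+Mz",(k/1000+s["moment"][2]).round(3)); st()
E
python3 -c "
from h import *
plan(orb(175,245),18,4)"
```

```text
[[3.8, -0.03, 0.46], [-0.1, 0.0, 0.0]]
[[3.8, -0.03, 0.46], [-0.1, 0.0, 0.0]]
[[3.8, -0.03, 0.46], [-0.1, 0.0, 0.0]]
[[3.8, -0.04, 0.46], [-0.1, 0.0, 0.0]]
```

>>> apply_moves:
  increments:
    - [[3.8,0,0.46],[-0.5,0,0],0]
    - [[3.8,0,0.46],[0,0,0],0]
    - [[3.8,0,0.46],[0,0,0],0]
    - [[3.8,0,0.46],[0,0,0],0]
    - [[0,0,0],[0,0,0],0]

```text
t: 13.85
eef_pos: [599.2, 74.1, 243.6]
tcp_rot: [-1.571, -0.001, 0.314]
ft_force: [-0.2, -0.4, 1.0]
opening: 0.162
```

Run:
```python
from h import *
tq();orow([175]*2,196)
a=shot("scene");b=shot("side"); find(a,["bar_mid","bar_end_a"],k=3); find(b,["bar_mid","bar_end_a"],k=3)
```

```text
orbit ang 171.1 rho 32.7 z 243.6 T(F only) 0.014 T+Mz -0.037
13.85 [599.2  74.1 243.6] [-90.  -0.  18.] F [-0.2  -0.42  1.02] M [ 0.176 -0.132 -0.051] op 15.4 j6 -1.87
[[-0.45, 4.76, -0.05], [-0.0, 0.0, 0.0]] 175
[[0.0, 0.0, 0.0], [0, 0, 0]] 175
scene mark_of bar_mid 0.68 [401.4 190.2 152.8] [330. 178.]
scene mark_of bar_mid 0.63 [633.6  72.1 209.8] [299. 224.]
scene mark_of bar_end_a 0.74 [600.3 112.2 212.6] [314. 212.]
scene mark_of bar_end_a 0.72 [438.5 195.3 150.5] [334. 187.]
scene mark_of bar_end_a 0.61 [659.9  21.4 208.7] [279. 234.]
side mark_of bar_mid 0.74 [629.9  66.8 206.7] [299. 189.]
side mark_of bar_mid 0.66 [402.4 186.8 152.3] [231. 188.]
side mark_of bar_end_a 0.82 [666.3  21.2 208. ] [312. 195.]
side mark_of bar_end_a 0.74 [ 753.6 -218.8    4.7] [348. 290.]
side mark_of bar_end_a 0.53 [600.6 117.2 211.7] [289. 181.]
```

>>> apply_moves:
  increments:
    - [[-0.45,0,-0.05],[0,0,0],0]
    - [[0,1.6,0],[0,0,0],0]
    - [[0,1.6,0],[0,0,0],0]
    - [[0,1.6,0],[0,0,0],0]
    - [[0,0,0],[0,0,0],0]

```text
t: 14.78
eef_pos: [591.5, 70.1, 192.9]
tcp_rot: [-1.571, -0.0, 0.312]
ft_force: [-0.2, 0.1, 0.1]
opening: 0.006
```

Run:
```python
from h import *
tq();orow([155,130,100,70,40],196)
```

```text
orbit ang 178.4 rho 40.0 z 192.9 T(F only) -0.004 T+Mz 0.003
14.78 [591.5  70.1 192.9] [-90.   -0.   17.9] F [-0.15  0.11  0.14] M [ 0.102 -0.174  0.007] op 0.5 j6 -1.88
[[1.1, -0.31, 1.15], [-0.0, -0.1, 0.0]] 155
[[1.3, 0.0, 0.9], [0, 0, 0]] 130
[[1.87, 0.0, 0.23], [0, 0, 0]] 100
[[1.74, -0.0, -0.73], [0, 0, 0]] 70
[[1.14, -0.0, -1.51], [0, 0, 0]] 40
```

>>> apply_moves:
  increments:
    - [[1.1,-0.3,1.15],[0,0,0],0]
    - [[1.3,0,0.9],[0,0,0],0]
    - [[1.87,0,0.23],[0,0,0],0]
    - [[1.74,0,-0.73],[0,0,0],0]
    - [[1.14,0,-1.5],[0,0,0],0]

```text
t: 15.4
eef_pos: [661.2, 98.0, 196.9]
tcp_rot: [-1.57, 0.003, 0.314]
ft_force: [-5.9, -0.6, -1.1]
opening: 0.003
```

Run:
```python
from h import *
tq();a=shot("scene");find(a,["bar_mid","bar_end_a"],k=3);a=shot("side");find(a,["bar_mid","bar_end_a"],k=3)
p,r,s=pose();d=p[:2]-A;a0=np.degrees(np.arctan2(d[1],d[0]))
orow([a0-36*i for i in range(1,6)],194.5)
```

```text
orbit ang 44.4 rho 41.5 z 196.9 T(F only) 0.151 T+Mz 0.082
15.4 [661.2  98.  196.9] [-89.9   0.2  18. ] F [-5.86 -0.65 -1.11] M [-0.009  0.825 -0.068] op 0.3 j6 -1.84
scene mark_of bar_mid 0.87 [631.1  71.2 212.7] [299. 222.]
scene mark_of bar_mid 0.17 [580.8  49.6   9.8] [287. 260.]
scene mark_of bar_end_a 0.67 [681.8  91.8 214. ] [310. 238.]
scene mark_of bar_end_a 0.65 [658.7  82.6  23.9] [302. 279.]
scene mark_of bar_end_a 0.63 [579.3  47.9 208.5] [287. 209.]
side mark_of bar_mid 0.75 [628.8  66.6   2.2] [297. 240.]
side mark_of bar_mid 0.72 [633.   63.5 204.7] [300. 190.]
side mark_of bar_mid 0.42 [404.6 187.9 151.1] [232. 189.]
side mark_of bar_end_a 0.67 [682.   88.7 211.4] [314. 184.]
side mark_of bar_end_a 0.59 [436.7 198.1 152.8] [241. 187.]
side mark_of bar_end_a 0.55 [580.2  47.9 207.8] [285. 192.]
[[0.0, 0.25, -2.39], [-0.0, -0.1, -0.1]] 8.075779393192605
[[-1.05, 0.0, -1.99], [0, 0, 0]] -27.924220606807395
[[-2.03, 0.0, -0.99], [0, 0, 0]] -63.924220606807395
[[-2.22, 0.01, 0.39], [0, 0, 0]] -99.9242206068074
[[-1.57, 0.0, 1.62], [0, 0, 0]] -135.9242206068074
```

Run:
```python
from h import *
orow([8,-28,-64,-100,-134],194.5,34)
```

```text
[[-0.25, 0.25, -2.35], [-0.0, -0.1, -0.1]] 8
[[-0.98, 0.0, -1.86], [0, 0, 0]] -28
[[-1.89, 0.0, -0.92], [0, 0, 0]] -64
[[-2.07, 0.01, 0.36], [0, 0, 0]] -100
[[-1.41, 0.0, 1.4], [0, 0, 0]] -134
```

>>> apply_moves:
  increments:
    - [[-0.3,0.25,-2.35],[0,0,0],0]
    - [[-1.0,0,-1.85],[0,0,0],0]
    - [[-1.9,0,-0.9],[0,0,0],0]
    - [[-2.05,0,0.35],[0,0,0],0]
    - [[-1.4,0,1.4],[0,0,0],0]

```text
t: 16.32
eef_pos: [609.5, 47.1, 197.0]
tcp_rot: [-1.57, -0.013, 0.314]
ft_force: [3.4, -2.2, 0.2]
opening: 0.0
```

Run:
```python
from h import *
tq();a=shot("scene");find(a,["bar_mid","bar_end_a"],k=2);a=shot("side");find(a,["bar_mid","bar_end_a"],k=2)
p,r,s=pose();d=p[:2]-A;a0=np.degrees(np.arctan2(d[1],d[0]))
orow([a0-20*i for i in range(1,6)],193.5,35)
```

```text
orbit ang -135.1 rho 31.1 z 197.0 T(F only) 0.123 T+Mz 0.113
16.32 [609.5  47.1 197. ] [-90.   -0.7  18. ] F [ 3.42 -2.2   0.22] M [-0.274 -0.713 -0.011] op 0.0 j6 -1.92
scene mark_of bar_mid 0.88 [629.6  69.6 208. ] [298. 223.]
scene mark_of bar_mid 0.59 [401.2 190.5 152.7] [330. 178.]
scene mark_of bar_end_a 0.79 [684.7  88.4 208.4] [309. 240.]
scene mark_of bar_end_a 0.61 [579.6  51.2 210.8] [288. 208.]
side mark_of bar_mid 0.79 [632.4  66.5 204.4] [300. 190.]
side mark_of bar_mid 0.43 [653.9 357.    3.9] [295. 199.]
side mark_of bar_end_a 0.72 [687.1  84.8 207.2] [315. 186.]
side mark_of bar_end_a 0.66 [438.9 199.2 152.7] [241. 186.]
[[-0.76, 0.29, 0.96], [-0.1, 0.0, 0.6]] -155.4457619249763
[[0.07, 0.0, 1.21], [0, 0, 0]] -175.4457619249763
[[0.48, 0.01, 1.11], [0, 0, 0]] -195.4457619249763
[[0.84, 0.01, 0.88], [0, 0, 0]] -215.4457619249763
[[1.09, 0.01, 0.54], [0, 0, 0]] -235.4457619249763
```

>>> apply_moves:
  increments:
    - [[-0.75,0.4,0.95],[0,0,0.6],0]
    - [[0.1,0.2,1.2],[0,0,0],0]
    - [[0.5,0,1.1],[0,0,0],0]
    - [[0.85,0,0.9],[0,0,0],0]
    - [[1.1,0,0.55],[0,0,0],0]

```text
t: 17.25
eef_pos: [613.4, 96.4, 189.8]
tcp_rot: [-1.573, 0.003, 0.313]
ft_force: [-4.7, -3.1, 0.9]
opening: 0.008
```

```bash
cat > n.py <<'E'
import sys
from h import *
tq(); p,r,s=pose();d=p[:2]-A;a0=np.degrees(np.arctan2(d[1],d[0]))
for n in ("scene","side"): a=shot(n);find(a,["bar_mid"],k=1); find(a,["bar_end_a"],k=2)
st_=float(sys.argv[1]); orow([round(a0-st_*i,1) for i in range(1,6)],float(sys.argv[2]),35)
E
python3 n.py 8 192
```

```text
orbit ang 123.4 rho 32.8 z 189.8 T(F only) 0.185 T+Mz 0.177
17.25 [613.4  96.4 189.8] [-90.1   0.2  17.9] F [-4.7  -3.13  0.85] M [-0.453  0.571 -0.009] op 0.7 j6 -1.83
scene mark_of bar_mid 0.61 [399.9 190.9 150.7] [330. 178.]
scene mark_of bar_end_a 0.9 [631.5 123.3 209.4] [320. 222.]
scene mark_of bar_end_a 0.58 [629.4  16.9 208.3] [276. 224.]
side mark_of bar_mid 0.57 [631.7  67.7 203.3] [300. 190.]
side mark_of bar_end_a 0.68 [369.1 169.9 153.8] [222. 191.]
side mark_of bar_end_a 0.64 [434.8 198.6 151.1] [240. 187.]
[[0.4, -0.19, 0.35], [0.1, -0.1, -0.0]] 115.4
[[0.49, -0.0, 0.03], [0, 0, 0]] 107.4
[[0.49, -0.0, -0.04], [0, 0, 0]] 99.4
[[0.48, -0.0, -0.11], [0, 0, 0]] 91.4
[[0.46, 0.0, -0.17], [0, 0, 0]] 83.4
```

>>> apply_moves:
  increments:
    - [[0.4,-0.1,0.3],[0,0,0],0]
    - [[0.5,0,0],[0,0,0],0]
    - [[0.5,0,0],[0,0,0],0]
    - [[0.48,0,-0.1],[0,0,0],0]
    - [[0.46,0,-0.15],[0,0,0],0]

```text
t: 18.18
eef_pos: [636.4, 103.8, 191.1]
tcp_rot: [-1.573, 0.002, 0.313]
ft_force: [-2.7, 0.3, -0.1]
opening: 0.003
```

```bash
sed -i 's/^for n.*$//' n.py; python3 n.py 8 191
```

```text
orbit ang 81.9 rho 35.2 z 191.1 T(F only) 0.097 T+Mz 0.093
18.18 [636.4 103.8 191.1] [-90.1   0.1  17.9] F [-2.74  0.32 -0.08] M [ 0.114  0.298 -0.004] op 0.3 j6 -1.82
[[0.42, 0.01, -0.26], [0.1, -0.1, -0.1]] 73.9
[[0.38, -0.0, -0.3], [0, 0, 0]] 65.9
[[0.34, -0.0, -0.35], [0, 0, 0]] 57.9
[[0.29, 0.0, -0.4], [0, 0, 0]] 49.9
[[0.23, 0.0, -0.43], [0, 0, 0]] 41.9
```

>>> apply_moves:
  increments:
    - [[0.42,0,-0.26],[0,0,0],0]
    - [[0.38,0,-0.3],[0,0,0],0]
    - [[0.34,0,-0.35],[0,0,0],0]
    - [[0.29,0,-0.4],[0,0,0],0]
    - [[0.23,0,-0.43],[0,0,0],0]

```text
t: 18.8
eef_pos: [659.6, 92.0, 191.1]
tcp_rot: [-1.572, 0.001, 0.313]
ft_force: [-1.1, 2.1, 0.3]
opening: 0.004
```

```bash
python3 n.py 8 191
```

```text
orbit ang 39.3 rho 36.3 z 191.1 T(F only) 0.083 T+Mz 0.114
18.8 [659.6  92.  191.1] [-90.1   0.1  17.9] F [-1.08  2.09  0.31] M [0.293 0.108 0.031] op 0.4 j6 -1.84
[[0.03, 0.01, -0.51], [0.1, -0.1, -0.1]] 31.3
[[0.08, 0.0, -0.48], [0, 0, 0]] 23.3
[[0.01, 0.0, -0.49], [0, 0, 0]] 15.3
[[-0.06, 0.0, -0.49], [0, 0, 0]] 7.3
[[-0.12, 0.0, -0.47], [0, 0, 0]] -0.7
```

>>> apply_moves:
  increments:
    - [[0.05,0,-0.5],[0,0,0],0]
    - [[0.07,0,-0.48],[0,0,0],0]
    - [[0,0,-0.49],[0,0,0],0]
    - [[-0.06,0,-0.49],[0,0,0],0]
    - [[-0.12,0,-0.47],[0,0,0],0]

```text
t: 19.42
eef_pos: [667.1, 67.8, 191.1]
tcp_rot: [-1.571, 0.001, 0.312]
ft_force: [0.1, 2.9, -0.4]
opening: 0.006
```

```bash
python3 n.py 8 190.5
```

```text
orbit ang -1.9 rho 35.6 z 191.1 T(F only) 0.105 T+Mz 0.1
19.43 [667.1  67.8 191.1] [-90.    0.   17.9] F [ 0.11  2.94 -0.42] M [ 0.702 -0.078 -0.005] op 0.5 j6 -1.88
[[-0.25, 0.06, -0.42], [0.0, -0.1, -0.0]] -9.9
[[-0.26, 0.0, -0.41], [0, 0, 0]] -17.9
[[-0.31, 0.0, -0.38], [0, 0, 0]] -25.9
[[-0.36, 0.0, -0.33], [0, 0, 0]] -33.9
[[-0.4, 0.0, -0.27], [0, 0, 0]] -41.9
```

>>> apply_moves:
  increments:
    - [[-0.22,0,-0.44],[0,0,0],0]
    - [[-0.26,0,-0.41],[0,0,0],0]
    - [[-0.31,0,-0.38],[0,0,0],0]
    - [[-0.36,0,-0.33],[0,0,0],0]
    - [[-0.4,0,-0.27],[0,0,0],0]

```text
t: 20.05
eef_pos: [658.2, 43.5, 191.5]
tcp_rot: [-1.572, -0.002, 0.312]
ft_force: [1.3, 2.6, -0.4]
opening: 0.01
```

```bash
python3 n.py 8 190
```

```text
orbit ang -43.7 rho 36.9 z 191.5 T(F only) 0.102 T+Mz 0.024
20.05 [658.2  43.5 191.5] [-90.1  -0.1  17.9] F [ 1.32  2.56 -0.39] M [ 0.473 -0.299 -0.078] op 0.9 j6 -1.92
[[-0.54, 0.15, -0.03], [0.1, -0.1, 0.1]] -51.7
[[-0.47, -0.0, -0.14], [0, 0, 0]] -59.7
[[-0.48, -0.0, -0.07], [0, 0, 0]] -67.7
[[-0.49, -0.0, -0.0], [0, 0, 0]] -75.7
[[-0.48, -0.0, 0.06], [0, 0, 0]] -83.7
```

>>> apply_moves:
  increments:
    - [[-0.54,0.1,-0.05],[0,0,0],0]
    - [[-0.47,0,-0.13],[0,0,0],0]
    - [[-0.48,0,-0.07],[0,0,0],0]
    - [[-0.49,0,0],[0,0,0],0]
    - [[-0.48,0,0.06],[0,0,0],0]

```text
t: 20.68
eef_pos: [634.6, 33.1, 190.9]
tcp_rot: [-1.574, -0.004, 0.312]
ft_force: [3.7, 0.7, 0.1]
opening: 0.006
```

```bash
python3 n.py 8 190
```

```text
orbit ang -85.1 rho 36.1 z 190.9 T(F only) 0.137 T+Mz 0.14
20.68 [634.6  33.1 190.9] [-90.2  -0.2  17.9] F [3.75 0.72 0.14] M [ 0.277 -0.662  0.003] op 0.6 j6 -1.93
[[-0.45, 0.09, 0.25], [0.2, -0.1, 0.2]] -93.1
[[-0.44, -0.0, 0.21], [0, 0, 0]] -101.1
[[-0.41, -0.0, 0.27], [0, 0, 0]] -109.1
[[-0.37, -0.0, 0.32], [0, 0, 0]] -117.1
[[-0.32, -0.0, 0.37], [0, 0, 0]] -125.1
```

>>> apply_moves:
  increments:
    - [[-0.3,0,0.12],[0,0,0],0]
    - [[-0.3,0,0.12],[0,0,0],0]
    - [[-0.29,0,0.14],[0,0,0],0]
    - [[-0.28,0,0.16],[0,0,0],0]
    - [[-0.27,0,0.18],[0,0,0],0]

```text
t: 21.3
eef_pos: [618.1, 35.2, 191.1]
tcp_rot: [-1.575, -0.005, 0.312]
ft_force: [3.1, -0.5, 0.0]
opening: 0.005
```

```bash
python3 n.py 4 190
```

```text
orbit ang -111.6 rho 36.4 z 191.1 T(F only) 0.112 T+Mz 0.075
21.3 [618.1  35.2 191.1] [-90.2  -0.3  17.9] F [ 3.1  -0.5   0.03] M [ 0.034 -0.845 -0.037] op 0.5 j6 -1.93
[[-0.1, 0.11, 0.27], [0.2, -0.1, 0.3]] -115.6
[[-0.17, -0.0, 0.17], [0, 0, 0]] -119.6
[[-0.16, -0.0, 0.19], [0, 0, 0]] -123.6
[[-0.15, -0.0, 0.2], [0, 0, 0]] -127.6
[[-0.13, -0.0, 0.21], [0, 0, 0]] -131.6
```

>>> apply_moves:
  increments:
    - [[-0.32,0,0.33],[0,0,0],0]
    - [[-0.27,0,0.35],[0,0,0],0]
    - [[-0.23,0,0.37],[0,0,0],0]
    - [[-0.19,0,0.4],[0,0,0],0]
    - [[-0.14,0,0.42],[0,0,0],0]

```text
t: 21.92
eef_pos: [601.0, 49.0, 191.3]
tcp_rot: [-1.578, -0.007, 0.312]
ft_force: [7.2, -6.5, -1.5]
opening: 0.006
```

```bash
python3 n.py 7 190
```

```text
orbit ang -146.8 rho 36.4 z 191.3 T(F only) 0.342 T+Mz 0.259
21.93 [601.   49.  191.3] [-90.4  -0.4  17.9] F [ 7.22 -6.48 -1.54] M [-1.028 -1.362 -0.082] op 0.5 j6 -1.91
[[0.05, 0.13, 0.46], [0.4, -0.1, 0.4]] -153.8
[[-0.04, -0.0, 0.43], [0, 0, 0]] -160.8
[[0.02, -0.0, 0.43], [0, 0, 0]] -167.8
[[0.07, -0.0, 0.42], [0, 0, 0]] -174.8
[[0.12, -0.0, 0.41], [0, 0, 0]] -181.8
```

```bash
cat > n2.py <<'E'
import sys
from h import *
from scipy.optimize import brentq
def T(p,r,F,Mz):
    d=p[:2]-A; X=r[:2,0]*10; Z=r[:2,2]*12
    def g(b):
        push=np.array([np.sin(b),-np.cos(b)])   # clockwise push dir on tip at angle b
        return -(d@push)-5-abs(X@push)-abs(Z@push)
    a=np.arctan2(d[1],d[0]); b=brentq(g,a-1.4,a-.1); u=np.array([np.cos(b),np.sin(b)]); push=np.array([u[1],-u[0]])
    q=d+X*np.sign(X@push)+Z*np.sign(Z@push)
    k=lambda v:(v[0]*F[1]-v[1]*F[0])/1000
    print("bar tip ang %.1f along %.1f Fn %.2f Ft(in) %.2f  T_corner %.3f  T_Mz %.3f"%(np.degrees(b),q@u,-F[:2]@push,-F[:2]@u,k(q),k(d)+Mz))
p,r,s=pose(); tq()
T(p,r,s["ft_force"],s["moment"][2])
d=p[:2]-A;a0=np.degrees(np.arctan2(d[1],d[0])); st_=float(sys.argv[1])
orow([round(a0-st_*i,1) for i in range(1,6)],p[2],36)
E
python3 n2.py 1.5
python3 - <<'E'
from h import *
for n in ("scene","side"): a=shot(n);find(a,["bar_end_a"],k=3);find(a,["pad"],k=1)
st()
E
```

```text
orbit ang -146.8 rho 36.4 z 191.3 T(F only) 0.342 T+Mz 0.259
21.93 [601.   49.  191.3] [-90.4  -0.4  17.9] F [ 7.22 -6.48 -1.54] M [-1.028 -1.362 -0.082] op 0.5 j6 -1.91
bar tip ang -178.9 along 24.7 Fn 6.61 Ft(in) 7.10  T_corner 0.199  T_Mz 0.259
[[0.02, -0.0, 0.1], [0.4, -0.1, 0.4]] -148.3
[[-0.02, -0.0, 0.09], [0, 0, 0]] -149.8
[[-0.02, -0.0, 0.09], [0, 0, 0]] -151.3
[[-0.02, -0.0, 0.09], [0, 0, 0]] -152.8
[[-0.01, -0.0, 0.09], [0, 0, 0]] -154.3
scene mark_of bar_end_a 0.83 [576.2  53.6 205.1] [289. 209.]
scene mark_of bar_end_a 0.55 [686.9  82.8 206.1] [306. 242.]
scene mark_of bar_end_a 0.5 [364.3 169.3 152. ] [321. 170.]
scene mark_of pad 0.48 [626.4  67.4  41. ] [295. 265.]
side mark_of bar_end_a 0.6 [436.5 198.3 155.5] [241. 186.]
side mark_of bar_end_a 0.49 [689.5  79.  201.9] [316. 188.]
side mark_of bar_end_a 0.48 [577.8  57.3 203.7] [284. 192.]
side mark_of pad 0.43 [400.9 191.4  37.7] [232. 215.]
22.23 [600.8  49.1 191.2] [-90.4  -0.3  17.9] F [ 5.   -3.58 -0.26] M [-0.582 -0.91  -0.078] op 0.6 j6 -1.91
```

>>> apply_moves:
  increments:
    - [[0,0,-0.5],[0.4,0,0.4],0]
    - [[0,0,0],[0,-10,0],0]
    - [[0,0,0],[0,-10,0],0]
    - [[0,0,0],[0,0,0],0]
    - [[0,0,0],[0,0,0],0]

```text
t: 22.85
eef_pos: [598.9, 44.6, 189.9]
tcp_rot: [-1.562, 0.008, 0.666]
ft_force: [0.3, -0.3, 0.0]
opening: 0.002
```

```bash
sed -i 's/radians(18)\])).as/radians(38)])).as/' h.py; sed -i 's/\*12$/*8.5/' n2.py
cat > air.py <<'E'
from h import *
F=[];M=[]
for i in range(6): shot("side") if i else None; s=readout.state(); F.append(s["ft_force"]);M.append(s["moment"])
print(np.mean(F,0).round(2),np.std(F,0).round(2),np.mean(M,0).round(3),np.std(M,0).round(3))
E
python3 air.py; python3 n2.py 3
python3 - <<'E'
from h import *
for n in ("scene","side"): a=shot(n);find(a,["bar_end_a"],k=3)
E
```

```text
[-0.04 -0.12 -0.02] [0.39 0.34 0.4 ] [ 0.135 -0.125 -0.005] [0.03  0.027 0.029]
orbit ang -142.9 rho 40.5 z 190.1 T(F only) -0.014 T+Mz 0.033
23.1 [599.2  44.6 190.1] [-89.5   0.4  38.3] F [-0.38  0.16 -0.52] M [ 0.159 -0.1    0.047] op 0.4 j6 -2.28
bar tip ang -167.7 along 31.5 Fn -0.23 Ft(in) -0.34  T_corner -0.009  T_Mz 0.033
[[0.46, -0.0, 0.18], [-0.5, 0.3, -0.4]] -145.9
[[0.02, 0.0, 0.19], [0, 0, 0]] -148.9
[[0.03, 0.0, 0.19], [0, 0, 0]] -151.9
[[0.04, 0.0, 0.18], [0, 0, 0]] -154.9
[[0.05, 0.0, 0.18], [0, 0, 0]] -157.9
scene mark_of bar_end_a 0.85 [574.6  56.8 206.3] [290. 208.]
scene mark_of bar_end_a 0.7 [686.3  85.2 205.7] [307. 242.]
scene mark_of bar_end_a 0.5 [439.4 200.6 149.4] [336. 187.]
side mark_of bar_end_a 0.77 [687.6  80.7 203.3] [316. 187.]
side mark_of bar_end_a 0.52 [367.7 167.6 151.5] [221. 192.]
side mark_of bar_end_a 0.46 [439.7 198.6 155.8] [241. 186.]
```

>>> apply_moves:
  increments:
    - [[0.07,0,0.14],[0,0,0],0]
    - [[0.06,0,0.14],[0,0,0],0]
    - [[0.06,0,0.14],[0,0,0],0]
    - [[0.06,0,0.14],[0,0,0],0]
    - [[0.06,0,0.14],[0,0,0],0]

```text
t: 23.92
eef_pos: [598.3, 48.3, 190.2]
tcp_rot: [-1.569, 0.01, 0.668]
ft_force: [1.0, -7.6, 0.0]
opening: 0.003
```

```bash
python3 n2.py 3; python3 air.py; python3 n2.py 3
```

```text
orbit ang -148.0 rho 39.1 z 190.2 T(F only) 0.271 T+Mz 0.213
23.93 [598.3  48.3 190.2] [-89.9   0.5  38.3] F [ 0.96 -7.56  0.01] M [-1.105 -0.285 -0.058] op 0.3 j6 -2.26
bar tip ang -174.7 along 31.2 Fn 7.62 Ft(in) 0.26  T_corner 0.239  T_Mz 0.213
[[0.34, -0.0, 0.15], [-0.1, 0.3, -0.5]] -151.0
[[0.04, -0.0, 0.19], [0, 0, 0]] -154.0
[[0.04, -0.0, 0.18], [0, 0, 0]] -157.0
[[0.05, -0.0, 0.18], [0, 0, 0]] -160.0
[[0.06, -0.0, 0.18], [0, 0, 0]] -163.0
[ 1.07 -7.24 -0.78] [0.61 0.38 0.7 ] [-1.063 -0.305 -0.028] [0.043 0.013 0.025]
orbit ang -148.0 rho 39.1 z 190.2 T(F only) 0.263 T+Mz 0.226
24.18 [598.3  48.3 190.2] [-89.9   0.5  38.3] F [ 1.99 -6.67 -0.28] M [-1.008 -0.3   -0.036] op 0.5 j6 -2.26
bar tip ang -174.7 along 31.2 Fn 6.82 Ft(in) 1.37  T_corner 0.220  T_Mz 0.226
[[0.34, -0.0, 0.15], [-0.1, 0.3, -0.5]] -151.0
[[0.04, -0.0, 0.19], [0, 0, 0]] -154.0
[[0.04, -0.0, 0.18], [0, 0, 0]] -157.0
[[0.05, -0.0, 0.18], [0, 0, 0]] -160.0
[[0.06, -0.0, 0.18], [0, 0, 0]] -163.0
```

>>> apply_moves:
  increments:
    - [[0.08,0,0.2],[0,0,0],0]
    - [[0.08,0,0.2],[0,0,0],0]
    - [[0.09,0,0.2],[0,0,0],0]
    - [[0.1,0,0.2],[0,0,0],0]
    - [[0.1,0,0.2],[0,0,0],0]

```text
t: 24.8
eef_pos: [596.9, 53.9, 190.3]
tcp_rot: [-1.578, 0.013, 0.667]
ft_force: [1.0, -8.1, -0.8]
opening: 0.002
```

```bash
python3 n2.py 3; python3 air.py
```

```text
orbit ang -156.4 rho 37.7 z 190.3 T(F only) 0.296 T+Mz 0.269
24.8 [596.9  53.9 190.3] [-90.4   0.7  38.2] F [ 1.02 -8.11 -0.83] M [-1.266 -0.346 -0.027] op 0.2 j6 -2.24
bar tip ang -185.0 along 31.6 Fn 7.99 Ft(in) 1.72  T_corner 0.261  T_Mz 0.269
[[0.22, -0.0, 0.14], [0.4, 0.2, -0.7]] -159.4
[[0.06, -0.0, 0.18], [0, 0, 0]] -162.4
[[0.07, -0.0, 0.17], [0, 0, 0]] -165.4
[[0.08, -0.0, 0.17], [0, 0, 0]] -168.4
[[0.09, -0.0, 0.17], [0, 0, 0]] -171.4
[ 1.11 -8.04 -0.58] [0.41 0.56 0.3 ] [-1.207 -0.292 -0.031] [0.033 0.029 0.017]
```

>>> apply_moves:
  increments:
    - [[0.1,0,0.18],[0,0,0],0]
    - [[0.1,0,0.18],[0,0,0],0]
    - [[0.1,0,0.18],[0,0,0],0]
    - [[0.1,0,0.18],[0,0,0],0]
    - [[0.1,0,0.18],[0,0,0],0]

```text
t: 25.68
eef_pos: [596.4, 58.4, 190.5]
tcp_rot: [-1.586, 0.017, 0.666]
ft_force: [1.9, -9.2, 0.2]
opening: 0.003
```

```bash
python3 n2.py 3; python3 air.py
```

```text
orbit ang -163.1 rho 36.7 z 190.5 T(F only) 0.343 T+Mz 0.226
25.68 [596.4  58.4 190.5] [-90.9   1.   38.1] F [ 1.88 -9.22  0.18] M [-1.475 -0.347 -0.117] op 0.3 j6 -2.23
bar tip ang -192.7 along 32.2 Fn 8.58 Ft(in) 3.87  T_corner 0.295  T_Mz 0.226
[[0.13, -0.0, 0.15], [0.9, 0.2, -1.0]] -166.1
[[0.08, -0.0, 0.17], [0, 0, 0]] -169.1
[[0.09, -0.0, 0.17], [0, 0, 0]] -172.1
[[0.1, -0.0, 0.16], [0, 0, 0]] -175.1
[[0.11, -0.0, 0.15], [0, 0, 0]] -178.1
[ 1.63 -8.92 -0.2 ] [0.24 0.32 0.34] [-1.41  -0.345 -0.045] [0.036 0.03  0.037]
```

>>> apply_moves:
  increments:
    - [[-0.3,0,-0.5],[0,0,0],0]
    - [[-0.5,0,-0.5],[0,0,0],0]
    - [[0,-2,0],[0,0,0],0]
    - [[0,-3,0],[0,0,0],0]
    - [[0,-4,0],[0,0,0],0]

```text
t: 26.55
eef_pos: [595.3, 46.5, 280.0]
tcp_rot: [-1.581, 0.021, 0.665]
ft_force: [0.1, -0.1, 0.4]
opening: 0.007
```

>>> apply_moves:
  increments:
    - [[-4,-2,0],[0,0,0],0]
    - [[-4,0,0],[0,0,0],0]
    - [[-4,0,0],[0,0,0],0]
    - [[-4,0,0],[0,0,0],0]
    - [[0,0,0],[0,0,0],0]

```text
t: 27.18
eef_pos: [466.1, -54.4, 306.8]
tcp_rot: [-1.584, 0.016, 0.666]
ft_force: [-0.2, -0.7, 0.6]
opening: 0.004
```

Run:
```python
from h import *
st(); a=shot("scene"); b=shot("side")
for k in (a,b): find(k,["rail","stop","pad","bar_end_a","batten"],k=3)
i=np.hstack([cv2.resize(a["img"][195:305,240:350,::-1],(400,400),interpolation=2),cv2.resize(b["img"][165:265,240:340,::-1],(400,400),interpolation=2)]); cv2.imwrite("pics/z.png",i)
```

```text
27.18 [466.1 -54.4 306.8] [-90.8   0.9  38.1] F [-0.25 -0.65  0.61] M [ 0.133 -0.051  0.014] op 0.4 j6 -2.47
scene mark_of rail 0.91 [ 281.  -293.4    4.4] [177. 196.]
scene mark_of rail 0.88 [581.8  51.1  11. ] [287. 259.]
scene mark_of rail 0.69 [ 648.9 -430.7   -1.4] [109. 293.]
scene mark_of stop 0.72 [659.8  76.2  22.6] [299. 279.]
scene mark_of pad 0.43 [630.9  69.2  40.3] [296. 267.]
scene mark_of bar_end_a 0.77 [687.3  60.7 203. ] [297. 243.]
scene mark_of bar_end_a 0.76 [576.3  75.3 205.7] [298. 208.]
scene mark_of bar_end_a 0.58 [438.7 200.4 152.3] [336. 186.]
scene mark_of batten 0.85 [ 524.9 -124.2   -0.9] [226. 250.]
side mark_of rail 0.88 [581.3  45.3  14.2] [284. 241.]
side mark_of rail 0.88 [ 285.8 -292.7    1. ] [193. 314.]
side mark_of stop 0.97 [664.1  76.2  21.7] [307. 234.]
side mark_of stop 0.79 [422.2 193.9  18.9] [238. 219.]
side mark_of pad 0.57 [631.7  70.7  46.7] [298. 229.]
side mark_of pad 0.48 [403.7 190.3  35.9] [233. 216.]
side mark_of bar_end_a 0.82 [575.9  79.5 204.9] [283. 188.]
side mark_of bar_end_a 0.6 [366.9 167.9 153. ] [221. 191.]
side mark_of bar_end_a 0.57 [439.9 196.6 150.5] [242. 187.]
side mark_of batten 0.96 [ 5.322e+02 -1.278e+02 -2.000e-01] [274. 276.]
side mark_of batten 0.39 [ 471.3 -463.5    3.5] [261. 355.]
```

View pics/z.png

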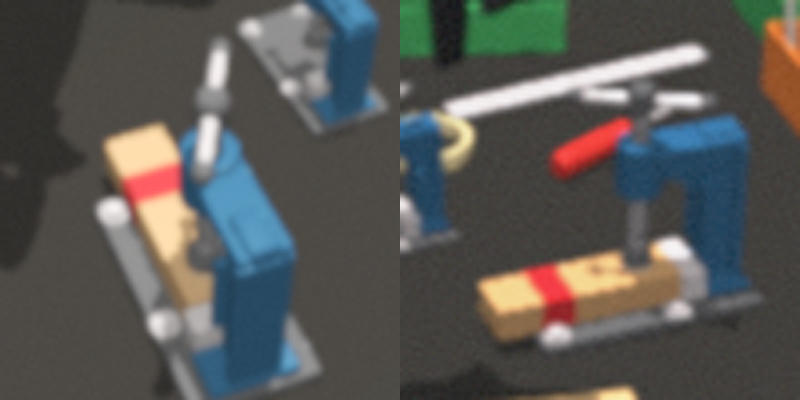

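Rail home with the pad down on it, its end at the stop near (190,305) in the left crop and (670,280) in the right. The robot is well clear, so I hand the job in.

```bash
python3 -c "
from h import *
print(env.job_done())"
```

```text
the job is handed in; nothing more can be done
None
```

The rail is on the base plate against the end stop and clamped. I handed the job in at about 27 s, with the arm clear of everything. `job_done()` gives no verdict.

**Rail:** I picked the brown rail with the red band, laid it on the plate and slid it straight in until I felt the stop. The push peaked at about 12 N towards the stop and about 16 N in all. The tool drifted about 3 mm sideways while pushing, so I moved it back to centre before letting go. Afterwards the rail measured 1–2 mm off centre and parallel to the clamp within about 1°.

**Handle:** I turned it clockwise about 1.9 turns with the closed fingers pushing on the bar. The pad met the rail at roughly 1.75 turns. I stopped when the force and geometry gave about 0.29 N m, which is about 5.7 N at 50 mm. The wrist moment gave about 0.285 N m averaged, but one single reading showed 0.23.

**Last checks:**
- The final pictures show the pad on the rail and the rail's end at the stop.
- The detected clamp, stop and rail positions agree to within about 4 mm.
- The bar angle from the networks and from finger geometry differed by about 4°, so the torque is known only to about 0.03 N m.
- No contact with any other object was felt. I re-located only the batten and the purple rail, and both were where they started.

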